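# Park the full receipt roll at the top of its feed gutter

### The job

Two sloped metal gutters on the bench each hold a roll of receipt paper at their low end. With a fingertip, push the thicker, full roll up its gutter, over the crest and into the hollow against the end stop, so that it stays there and does not roll back. Roll it along the gutter without lifting it out, leave the thin roll where it lies and do not disturb the other things on the bench.

Things in the scene. Friction and masses are not known exactly. Their poses are not given: they have to be found in the camera images.
- full_roll: the full roll of white receipt paper: a cylinder 56 mm in diameter, 57 mm wide, about 0.11 kg. Origin at its centre; its y axis is its axle, across the gutter (x and z turn as it rolls). Starts at the low end of gutter_a, centre at x = -78, z = 44 mm in that frame, overhanging the lip by 4 mm. Smooth paper: a push from behind at the height of its centre, under 1 N, rolls it uphill
- thin_roll: the partly used roll of white receipt paper: a cylinder 36 mm in diameter and 57 mm wide, about 0.05 kg, origin at its centre; lies at the low end of gutter_b and stays there
- gutter_a: the gutter that holds the full roll (left or right one), fixed, bent sheet metal, 226 long x 88 wide x 70 mm high. Origin: centre of its underside, on the bench; +x uphill along the gutter, y across, z up. Channel 63 mm wide inside, side walls 16 mm high above the floor, 3 mm thick. A lip 3 mm thick across the low end (inner face x = -100 mm) has its top at z = 26 mm
- gutter_b: the gutter that holds the thin roll; the same as gutter_a in every size
- gutter_a_ramp (a point): point on the middle of gutter_a's floor at the foot of the climb (x = -100, y = 0, z = 12 mm in the gutter's frame); its x axis points up along the floor, which climbs 150 mm of level distance at 10 degrees to the crest; its z axis is square to that floor. The full roll's centre is 28 mm above the floor in this frame all the way up the climb
- gutter_a_crest (a point): point on the middle of gutter_a's floor at the crest (x = +50, y = 0, z = 38.5 mm in the gutter's frame). Beyond it the floor falls at 10 degrees, so once the full roll's centre has passed the crest it rolls on by itself
- gutter_a_seat (a point): where the full roll's centre lies when it rests in the hollow against the end stop (x = +77, y = 0, z = 62 mm in the gutter's frame). The end stop is an upright plate, its face at x = +105 mm, its top at z = 70 mm
- barcode_scanner: bystander: grey hand-held barcode scanner, 186x68x41 mm, at the left
- mouse_b: bystander: black computer mouse, 112x60x40 mm, at the front left
- marker_2: bystander: marker pen lying down, 134x17x18 mm, in the gap between the gutters
- cutters: bystander: side cutters lying flat, 154x62x19 mm, at the front right
- calculator: bystander: flat pocket calculator, 135x75x17 mm, at the right
- card_reader: bystander: payment card reader with keys, 155x72x32 mm, behind the left gutter

How it is judged:
By the outcome, as a careful person would: the job done as asked, in the order asked, and still so for the second after the job is handed in, with the robot touching nothing.
It also fails if it takes over 37 s, if anything falls off the work surface, if the arm or the gripper's body presses on something with over 40 N, if the wrist force passes 120 N, or if a joint passes its speed limit or range.

### The arm

A 7-joint arm with a two-finger parallel gripper is mounted at the origin on a cart in front of the work surface, level with it; the furniture and walls round the work are solid. World frame = base frame: x ahead of the robot, y to its left, z up, the work surface at z = 0. Lengths are in m, angles in degrees, forces in N, time in s.
With the tool pointing down it reaches from about 0.425 to 0.95 m from the base axis. Payload 4.7 kg.
Tool frame: the origin (TCP) lies at the very end of the fingers, on their centre line; the grasp point (between the pads) lies 19 mm behind it (bot.tcp_to_grasp is the distance from the TCP to the grasp point, in m); z points along the fingers, y is the line along which they close (so a half turn about z gives the same grasp; the last joint's range is limited). The gripper opens to 87 mm and grips with 3 to 60 N. Pads are 19 mm wide; open, the fingers measure 117 mm over their backs; the gripper's body (75 mm by 190 mm) begins 51 mm behind the grasp point.
Start: joints at [-74.078, 26.849, -2.785, 87.806, 1.381, 65.374, -4.715], TCP at [0.204, 0.644, 0.223] pointing down, gripper open.
Joint ranges: [-148.3, 148.3], [-19.14, 114.17], [-79.39, 73.82], [5.75, 140.21], [-59.74, 239.74], [12.07, 113.84], [-152.46, 152.46]. Speed limits (degrees/s): [147.25, 147.25, 180, 180, 180, 180, 180].

### API

Orientations are given as a 3x3 rotation matrix whose columns are the frame's x, y, z axes.
In Python, from bench import bot gives the robot as it stands.
- The arm moves only by the tool jog_arm, never from a script. Its argument "targets" is a list of rows, each a list of 7 numbers: the shift along the tool's x, y, z in mm, then the turn, a rotation vector about the tool's x, y, z in degrees, then the finger opening in mm, from 0 to 87. In form: [[x, y, z, wx, wy, wz, gripper], ...]. A call has 1 to 12 rows; each row shifts and turns the commanded pose from where the row before left it, along the tool's axes as they then stand; what a row does not reach is not made up. A row lasts 1/8 s, in which the tool goes at most 62.5 mm and 10.7 degrees, less where a joint would pass 70% of its speed; a pose out of reach is approached as far as the arm can. A call is refused whole if a number of a shift passes 62.5 or a number of a turn 10.7, either way. A call with a gripper value outside its range is refused whole. The fingers move at their own pace and stop on an object; "squeeze" is the grip in N (left out, the last holds). Time passes only in rows, so rows that do not move let the fingers close. It gives the time, the measured TCP pose, the force, the opening and the grip force at its end, in the units of the state.
- bot.read_state(): the state, without advancing time (a new reading comes with each control period).
- bot.capture(name): name is "side" or "top" or "wrist"; returns the picture (480x640x3 uint8, red, green, blue); there is no depth.
- bot.calibration(name): a dict with "fx", "fy", "cx", "cy" (pixels), "position" and "rotation" of the camera in the world. Camera axes: x right, y down, z forward; pixel columns grow to the right and rows downward; lengths in m; the calibration is good to about 2 mm. The wrist camera is an equidistant fisheye: a pixel r from the principal point sees the ray r / f radians off the axis. A picture is of the moment at which its call begins: read the wrist's pose just before it. calibration takes no time and is no camera call; for the wrist camera it gives the pose at the moment of the call.
- bot.job_done(): hands the job in; it is judged then, once.
The state is a dict: "t": time; "q": joint angles; "qd": joint speeds; "joint_efforts": joint torques, N m; "tcp_pos": TCP position; "tcp_rot": TCP orientation; "contact_force": force on the tool from outside, world axes, zero at the start; "ft_torque": the same for the moment, N m; "grip_width": finger opening in m; "grip_force": force on a finger pad.
Only numpy, scipy, OpenCV 4.12 (cv2) and the standard library are available. Lean on these libraries where they do the work, as an engineer would, in place of code of your own. Each camera call takes 0.05 s, during which the arm holds its last target. There are 200 camera calls.

## Working session

There is one attempt and no reset: what is moved stays moved. The work goes in short steps, Python scripts to look and compute and a tool call to move; the robot and the scene stay as the last step left them, time stands still between calls to the robot, and variables do not carry over. Pictures are saved under pics/ and viewed, at most 10 in all, crops included, and the job is handed in when it is done.

Besides the shell and the picture viewer there is one more tool, called after "Call:" in YAML: its name, and indented under it one key for each argument. jog_arm: Moves the arm, as the interface text tells. Its arguments: {"type":"object","properties":{"targets":{"type":"array"},"squeeze":{"type":"number"}},"required":["targets"]}

```bash
mkdir -p pics; python3 - <<'E'
from bench import bot
import cv2,numpy as np
for n in("top","side"):
    cv2.imwrite(f"pics/{n}0.png",bot.capture(n)[:,:,::-1])
    c=bot.calibration(n);print(n,{k:np.round(v,4).tolist() for k,v in c.items() if not isinstance(v,str)})
s=bot.read_state();print(s["t"],s["tcp_pos"],np.round(s["tcp_rot"],3),s["contact_force"])
E
```

```text
top {'fx': 452.8098, 'fy': 452.8098, 'cx': 317.8545, 'cy': 242.9699, 'position': [0.3843, -0.0238, 1.4309], 'rotation': [[0.0016, -0.9922, 0.1244], [-0.9999, -0.0003, 0.0102], [-0.01, -0.1244, -0.9922]]}
side {'fx': 542.296, 'fy': 542.296, 'cx': 322.5811, 'cy': 237.8411, 'position': [0.418, -1.2118, 0.8534], 'rotation': [[0.9949, -0.0396, 0.0927], [-0.0993, -0.5447, 0.8327], [0.0175, -0.8377, -0.5459]]}
0.1 [0.20370309 0.64298694 0.22160243] [[-0.953  0.302 -0.   ]
 [ 0.302  0.953 -0.002]
 [-0.    -0.002 -1.   ]] [ 0.28020019 -0.41179659  0.24531682]
```

View pics/top0.png

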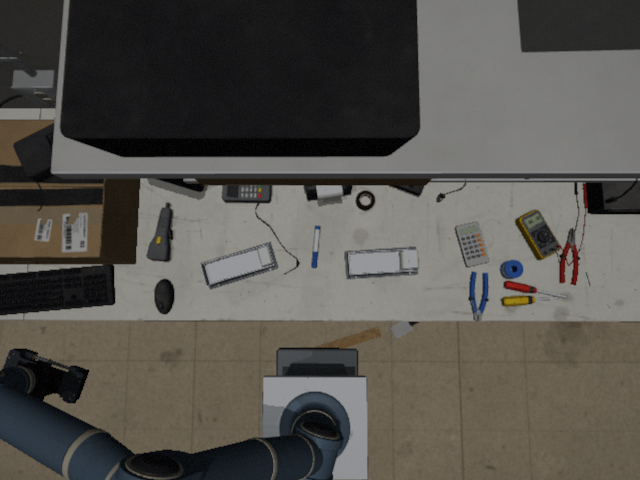

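View pics/side0.png

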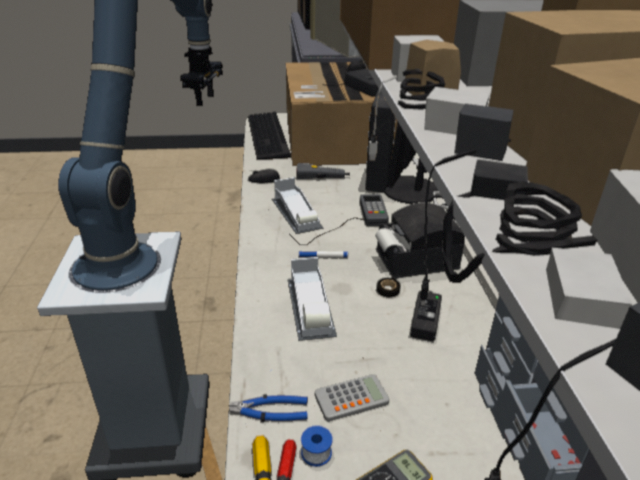

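The top view shows the left gutter at about (238,265), with a roll near its right end, and the right gutter at about (382,263), with a roll at its right end (410,258). A shelf overhangs at the back. I'll zoom in next.

```bash
python3 - <<'E'
import cv2,numpy as np
t=cv2.imread("pics/top0.png");s=cv2.imread("pics/side0.png")
a=cv2.resize(t[230:300,190:290],(400,280),interpolation=2);b=cv2.resize(t[230:300,335:435],(400,280),interpolation=2)
c=cv2.resize(s[170:240,260:360],(400,280),interpolation=2);d=cv2.resize(s[255:345,270:370],(400,360),interpolation=2)[:280+40]
c=cv2.copyMakeBorder(c,0,40,0,0,0)
cv2.imwrite("pics/crop.png",np.vstack([np.hstack([a,b]),np.hstack([c,d])]))
E
```

```text
(no output)
```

View pics/crop.png

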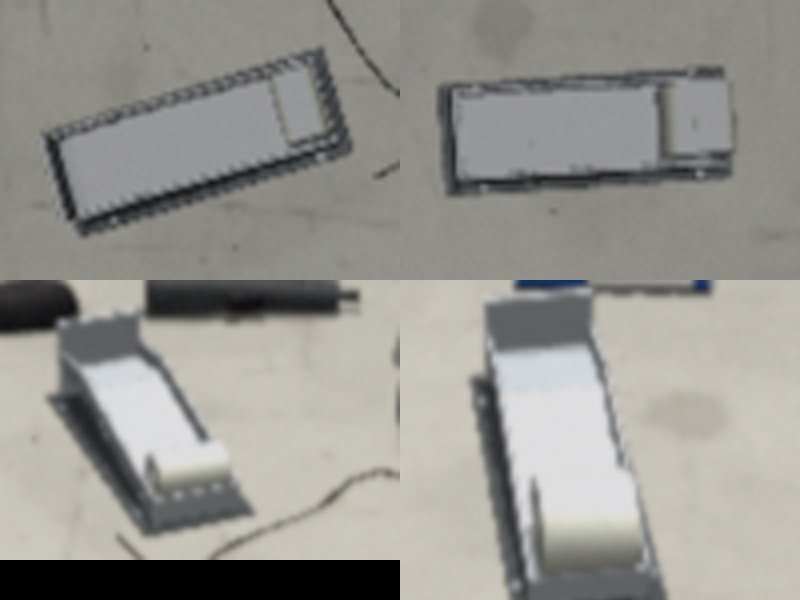

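Gutter A is the right one: its roll is thicker and overhangs the lip. Its uphill end is at image left, which is about world +y.

```bash
cat > h.py <<'E'
import numpy as np,cv2
from bench import bot
from scipy.spatial.transform import Rotation as R
def ray(n,uv,z,c=None):
    c=c or bot.calibration(n);uv=np.array(uv,float);d=np.array([(uv[0]-c["cx"])/c["fx"],(uv[1]-c["cy"])/c["fy"]])
    if n=="wrist":
        th=np.hypot(*d);v=np.r_[d/th*np.sin(th),np.cos(th)]
    else: v=np.r_[d,1]
    v=np.array(c["rotation"])@v;p=np.array(c["position"]);return p+v*(z-p[2])/v[2]
def rows(p0,r0,wps):
    """wps: (xyz m, yaw of tool y deg, nrows) tool down; prints rows"""
    for p,yaw,n in wps:
        a=np.radians(yaw);y=np.array([np.cos(a),np.sin(a),0]);z=np.array([0,0,-1.]);r1=np.c_[np.cross(y,z),y,z]
        w=R.from_matrix(r0.T@r1).as_rotvec()/n;dp=(np.array(p)-p0)/n
        for i in range(n):
            print(np.round(np.r_[r0.T@dp*1000,np.degrees(w)],1).tolist());r0=r0@R.from_rotvec(w).as_matrix()
        p0=np.array(p);r0=r1
E
python3 - <<'E'
from h import *
f=lambda x,y:(335+x/4,230+y/4)
for nm,p,z in[("roll top c",(700,118),.07),("roll UR",(730,80),.044),("roll LR",(733,156),.044),("roll UL",(670,82),.06),("roll LL",(668,155),.06),
 ("stop UL",(440,87),.07),("stop LL",(450,193),.07),("low UR",(722,68),.02),("low LR",(730,175),.02)]:print(nm,np.round(ray("top",f(*p),z),4))
E
```

```text
roll top c [ 0.5051 -0.5869  0.07  ]
roll UR [ 0.5366 -0.6221  0.044 ]
roll LR [ 0.4783 -0.6213  0.044 ]
roll UL [ 0.5333 -0.5698  0.06  ]
roll LL [ 0.478  -0.5656  0.06  ]
stop UL [ 0.5284 -0.3931  0.07  ]
stop LL [ 0.4487 -0.3979  0.07  ]
low UR [ 0.5487 -0.6267  0.02  ]
low LR [ 0.4652 -0.6285  0.02  ]
```

```bash
python3 - <<'E'
from h import *
f=lambda x,y:(335+(x-400)/4,230+y/4)
for nm,p,z in[("roll top c",(700,118),.07),("roll UR",(730,80),.044),("roll LR",(733,156),.044),
 ("stop UL",(440,87),.07),("stop LL",(450,193),.07),("low UR",(722,68),.02),("low LR",(730,175),.02)]:print(nm,np.round(ray("top",f(*p),z),4))
s=bot.read_state()
rows(s["tcp_pos"],s["tcp_rot"],[((.44,.40,.26),41,6),((.54,.05,.26),20,7),((.46,-.35,.25),0,8)])
E
```

```text
roll top c [ 0.5049 -0.2872  0.07  ]
roll UR [ 0.5365 -0.316   0.044 ]
roll LR [ 0.478  -0.3168  0.044 ]
stop UL [ 0.5282 -0.0919  0.07  ]
stop LL [ 0.4483 -0.0989  0.07  ]
low UR [ 0.5486 -0.315   0.02  ]
low LR [ 0.4649 -0.3191  0.02  ]
[-49.8, -26.7, -6.3, -0.0, 0.0, 5.2]
[-52.0, -22.1, -6.4, -0.0, 0.0, 5.2]
[-53.8, -17.2, -6.4, -0.0, 0.0, 5.2]
[-55.1, -12.2, -6.4, -0.0, 0.0, 5.2]
[-56.0, -7.2, -6.4, -0.0, 0.0, 5.2]
[-56.5, -2.0, -6.4, -0.0, 0.0, 5.2]
[-47.1, -22.0, 0.0, 0.0, 0.0, 3.0]
[-48.2, -19.5, 0.0, 0.0, 0.0, 3.0]
[-49.2, -17.0, 0.0, 0.0, 0.0, 3.0]
[-50.0, -14.4, 0.0, 0.0, 0.0, 3.0]
[-50.7, -11.7, 0.0, 0.0, 0.0, 3.0]
[-51.2, -9.1, 0.0, 0.0, 0.0, 3.0]
[-51.6, -6.4, 0.0, 0.0, 0.0, 3.0]
[-43.6, -26.5, 1.3, 0.0, 0.0, 2.5]
[-44.7, -24.6, 1.3, 0.0, 0.0, 2.5]
[-45.7, -22.6, 1.3, 0.0, 0.0, 2.5]
[-46.7, -20.6, 1.3, 0.0, 0.0, 2.5]
[-47.5, -18.5, 1.3, 0.0, 0.0, 2.5]
[-48.3, -16.4, 1.3, 0.0, 0.0, 2.5]
[-48.9, -14.3, 1.3, 0.0, 0.0, 2.5]
[-49.5, -12.2, 1.3, 0.0, 0.0, 2.5]
```

Call:
jog_arm:
  targets:
    - [-50, -27, -6, 0, 0, 5, 0]
    - [-52, -22, -6, 0, 0, 5, 0]
    - [-54, -17, -6, 0, 0, 5, 0]
    - [-55, -12, -6, 0, 0, 5, 0]
    - [-56, -7, -6, 0, 0, 5, 0]
    - [-56, -2, -6, 0, 0, 5, 0]

```text
t: 0.85
tcp_pos: [0.4437, 0.4019, 0.2585]
tcp_rot: [[-0.673, 0.74, -0.0], [0.74, 0.673, -0.0], [0.0, -0.0, -1.0]]
contact_force: [0.4, -0.3, 0.9]
grip_width: 0.0349
grip_force: 0.0
```

```bash
python3 - <<'E'
from h import *
s=bot.read_state();print(s["t"],s["tcp_pos"],s["grip_width"],np.degrees(np.arctan2(*s["tcp_rot"][[1,0],1])))
rows(s["tcp_pos"],s["tcp_rot"],[((.50,.05,.24),20,7),((.505,-.38,.20),5,8)])
E
```

```text
0.85 [0.44368918 0.40193577 0.25845541] 0.03494518162339197 42.264299272765825
[-42.6, -27.9, 2.6, -0.0, -0.0, 3.2]
[-44.1, -25.5, 2.6, -0.0, -0.0, 3.2]
[-45.4, -23.0, 2.6, -0.0, -0.0, 3.2]
[-46.6, -20.4, 2.6, -0.0, -0.0, 3.2]
[-47.7, -17.8, 2.6, -0.0, -0.0, 3.2]
[-48.6, -15.1, 2.6, -0.0, -0.0, 3.2]
[-49.4, -12.4, 2.6, -0.0, -0.0, 3.2]
[-50.7, -17.8, 5.0, 0.0, 0.0, 1.9]
[-51.3, -16.1, 5.0, 0.0, 0.0, 1.9]
[-51.8, -14.4, 5.0, 0.0, 0.0, 1.9]
[-52.2, -12.7, 5.0, 0.0, 0.0, 1.9]
[-52.6, -11.0, 5.0, 0.0, 0.0, 1.9]
[-52.9, -9.3, 5.0, 0.0, 0.0, 1.9]
[-53.2, -7.6, 5.0, 0.0, 0.0, 1.9]
[-53.4, -5.8, 5.0, 0.0, 0.0, 1.9]
```

Call:
jog_arm:
  targets:
    - [-43, -28, 3, 0, 0, 3, 0]
    - [-44, -25, 3, 0, 0, 3, 0]
    - [-45, -23, 3, 0, 0, 3, 0]
    - [-47, -20, 3, 0, 0, 3, 0]
    - [-48, -18, 3, 0, 0, 3, 0]
    - [-49, -15, 2, 0, 0, 3, 0]
    - [-49, -12, 2, 0, 0, 4, 0]
    - [-51, -18, 2, 0, 0, 2, 0]
    - [-51, -16, 2, 0, 0, 2, 0]
    - [-52, -14, 2, 0, 0, 2, 0]
    - [-52, -13, 2, 0, 0, 2, 0]
    - [-53, -11, 2, 0, 0, 2, 0]

```text
t: 2.35
tcp_pos: [0.5084, -0.218, 0.2292]
tcp_rot: [[-0.18, 0.984, -0.0], [0.984, 0.18, 0.0], [0.001, -0.0, -1.0]]
contact_force: [0.7, 0.8, 0.5]
grip_width: 0.0007
grip_force: 0.0
```

Call:
jog_arm:
  targets:
    - [-53, -9, 2, 0, 0, 2, 0]
    - [-53, -8, 2, 0, 0, 2, 0]
    - [-53, -6, 2, 0, 0, 2, 0]
    - [0, 0, 0, 0, 0, 0, 0]

```text
t: 2.85
tcp_pos: [0.5067, -0.3823, 0.2229]
tcp_rot: [[-0.07, 0.998, -0.002], [0.998, 0.069, -0.003], [-0.003, -0.002, -1.0]]
contact_force: [-0.1, 0.1, -0.7]
grip_width: 0.0006
grip_force: 0.0
```

```bash
python3 - <<'E'
from h import *
s=bot.read_state();print(s["t"],s["tcp_pos"],s["grip_width"],np.degrees(np.arctan2(*s["tcp_rot"][[1,0],1])))
c=bot.calibration("wrist");print({k:np.round(v,4).tolist() for k,v in c.items() if not isinstance(v,str)})
import pickle;pickle.dump(c,open("wc.pkl","wb"))
cv2.imwrite("pics/w1.png",bot.capture("wrist")[:,:,::-1])
E
```

```text
2.85 [ 0.50669338 -0.3822502   0.22293105] 0.0005872302277083433 3.9850169612237267
{'fx': 371.6483, 'fy': 371.6483, 'cx': 319.9354, 'cy': 235.8521, 'position': [0.5024, -0.3126, 0.3847], 'rotation': [[0.9976, 0.0675, 0.0153], [0.0692, -0.9639, -0.2571], [-0.0026, 0.2575, -0.9663]]}
```

View pics/w1.png

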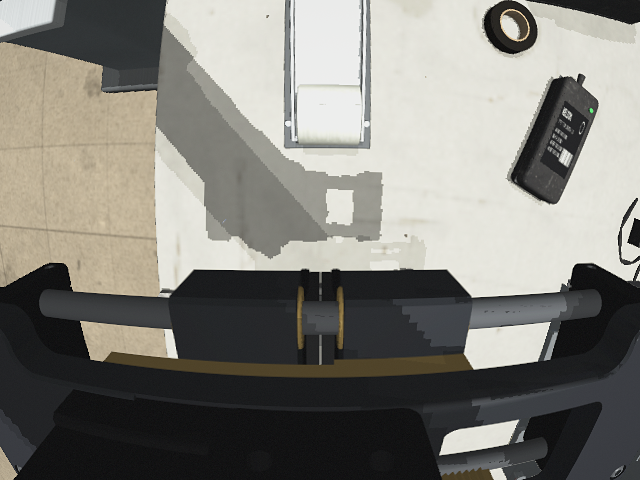

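The wrist view shows the full roll at (330,115), between about columns 297 and 362. The gutter's low corners are near (285,147) and (370,147), and its flanges run up to the top of the picture at columns 288 and 369.

```bash
python3 - <<'E'
from h import *
import pickle;c=pickle.load(open("wc.pkl","rb"))
for n,p,z in[("flL",(285,147),0),("flR",(370,147),0),("flL2",(288,3),0),("flR2",(369,3),0),("rollBL",(301,143),.035),("rollBR",(362,143),.035),("rollTL",(299,88),.064),("rollTR",(359,86),.064)]:print(n,np.round(ray("wrist",p,z,c),4))
E
```

```text
flL [ 0.4662 -0.3231  0.    ]
flR [ 0.5535 -0.3167  0.    ]
flL2 [ 0.4581 -0.1672  0.    ]
flR2 [ 0.5422 -0.1606  0.    ]
rollBL [ 0.4842 -0.3175  0.035 ]
rollBR [ 0.541  -0.3133  0.035 ]
rollTL [ 0.4808 -0.2695  0.064 ]
rollTR [ 0.5316 -0.2639  0.064 ]
```

Call:
jog_arm:
  targets:
    - [4, 2, 46, 0, 0, 0, 0]
    - [4, 2, 46, 0, 0, 0, 0]
    - [4, 2, 46, 0, 0, 0, 0]
    - [4, 2, 45, 0, 0, 0, 0]
    - [0, 0, 0, 0, 0, 0, 0]
    - [8, 0, 0, 0, 0, 0, 0]
    - [0, 0, 0, 0, 0, 0, 0]

```text
t: 3.78
tcp_pos: [0.5167, -0.3524, 0.0427]
tcp_rot: [[-0.078, 0.997, 0.003], [0.997, 0.078, -0.001], [-0.001, 0.003, -1.0]]
contact_force: [0.6, -0.7, 0.7]
grip_width: 0.0007
grip_force: 0.0
```

```bash
python3 - <<'E'
from h import *
w=bot.capture("wrist")[:,:,::-1];s=bot.capture("side")[:,:,::-1];w=cv2.resize(w,(533,400));s=cv2.resize(s[250:350,270:337],(267,400),interpolation=2)
cv2.imwrite("pics/w2.png",np.hstack([w,s]))
E
```

```text
(no output)
```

View pics/w2.png

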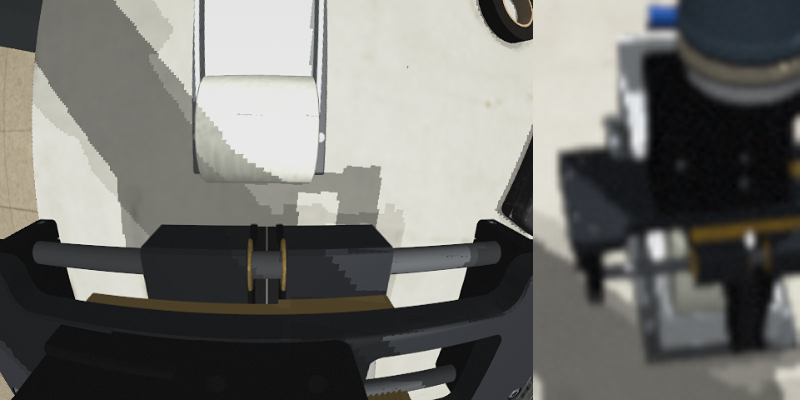

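The finger sits about 5 mm right of the roll's centre (column 267 against 259), so I'll shift it left, lower it slightly and close up.

Call:
jog_arm:
  targets:
    - [5, -5, 5, 0, 0, 0, 0]
    - [8, 0, 0, 0, 0, 0, 0]
    - [4, 0, 0, 0, 0, 0, 0]
    - [4, 0, 0, 0, 0, 0, 0]
    - [4, 0, -0.5, 0, 0, 0, 0]
    - [4, 0, -0.7, 0, 0, 0, 0]
    - [4, 0, -0.7, 0, 0, 0, 0]
    - [0, 0, 0, 0, 0, 0, 0]

```text
t: 4.88
tcp_pos: [0.5078, -0.3197, 0.0374]
tcp_rot: [[-0.078, 0.997, -0.0], [0.997, 0.078, 0.001], [0.001, -0.0, -1.0]]
contact_force: [-0.2, 1.3, 0.1]
grip_width: 0.0005
grip_force: 0.0
```

```bash
python3 - <<'E'
from h import *
w=bot.capture("wrist")[:,:,::-1]
cv2.imwrite("pics/w3.png",w[0:340,150:500])
E
```

```text
(no output)
```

View pics/w3.png

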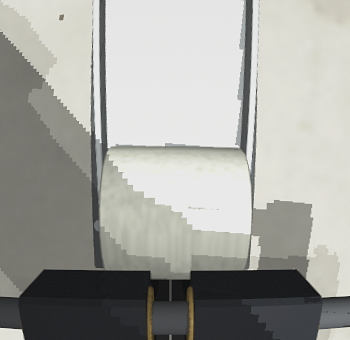

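The finger is centred on the roll (column 170 against 175) and square to the channel, so I'll push.

Call:
jog_arm:
  targets:
    - [6, 0.2, -1, 0, 0, 0, 0]
    - [6, 0.2, -1, 0, 0, 0, 0]
    - [6, 0.2, -1, 0, 0, 0, 0]
    - [6, 0.2, -1, 0, 0, 0, 0]
    - [6, 0, -1, 0, 0, 0, 0]
    - [6, 0, -1, 0, 0, 0, 0]
    - [6, 0, -1, 0, 0, 0, 0]
    - [6, 0, -1, 0, 0, 0, 0]
    - [6, 0, -1, 0, 0, 0, 0]
    - [6, 0, -1, 0, 0, 0, 0]

```text
t: 6.18
tcp_pos: [0.5039, -0.26, 0.0475]
tcp_rot: [[-0.077, 0.997, -0.0], [0.997, 0.077, 0.0], [0.0, -0.0, -1.0]]
contact_force: [-0.1, -0.8, 0.9]
grip_width: 0.0002
grip_force: 0.3
```

```bash
python3 - <<'E'
from h import *
w=bot.capture("wrist")[:,:,::-1]
cv2.imwrite("pics/w4.png",w[0:340,150:500])
s=bot.read_state();print(s["tcp_pos"],s["contact_force"])
E
```

```text
[ 0.50394984 -0.25884399  0.04739949] [0.29713772 1.17434615 0.27445243]
```

View pics/w4.png

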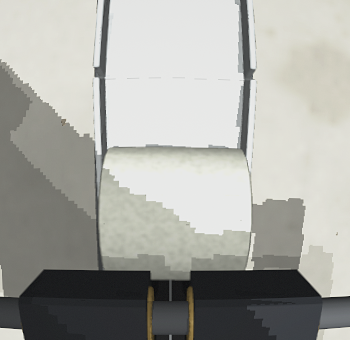

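The roll moved with the finger: its image is unchanged and the crest fold now shows at crop row 78 (full-image pixel about (325,78)). Next I'll measure the distance to the crest.

```bash
python3 - <<'E'
from h import *
c=bot.calibration("wrist")
print("crest",ray("wrist",(325,78),.0385,c)); print("roll far upper edge",ray("wrist",(325,147),.072,c),ray("wrist",(325,147),.082,c)); print("tcp",bot.read_state()["tcp_pos"], "cam",c["position"])
E
```

```text
crest [ 0.49879989 -0.16074394  0.0385    ]
roll far upper edge [ 0.50081935 -0.19210988  0.072     ] [ 0.50067469 -0.19194675  0.082     ]
tcp [ 0.50394984 -0.25884399  0.04739949] cam [ 0.49883137 -0.18986802  0.20942536]
```

Call:
jog_arm:
  targets:
    - [6, 0, -1, 0, 0, 0, 0]
    - [6, 0, -1, 0, 0, 0, 0]
    - [6, 0, -1, 0, 0, 0, 0]
    - [6, 0, -1, 0, 0, 0, 0]
    - [6, 0, -1, 0, 0, 0, 0]
    - [6, 0, -1, 0, 0, 0, 0]
    - [6, 0, -1, 0, 0, 0, 0]
    - [5, 0, -1, 0, 0, 0, 0]
    - [4, 0, -1, 0, 0, 0, 0]
    - [4, 0, -1, 0, 0, 0, 0]
    - [3, 0, 0, 0, 0, 0, 0]
    - [3, 0, 0, 0, 0, 0, 0]

```text
t: 7.72
tcp_pos: [0.4991, -0.1991, 0.0573]
tcp_rot: [[-0.077, 0.997, -0.0], [0.997, 0.077, 0.0], [0.001, -0.0, -1.0]]
contact_force: [-0.2, -0.2, -0.1]
grip_width: 0.0004
grip_force: 0.0
```

Call:
jog_arm:
  targets:
    - [3, 0, 0, 0, 0, 0, 0]
    - [3, 0, 0, 0, 0, 0, 0]
    - [3, 0, 0, 0, 0, 0, 0]
    - [0, 0, 0, 0, 0, 0, 0]
    - [0, 0, 0, 0, 0, 0, 0]
    - [0, 0, 0, 0, 0, 0, 0]
    - [0, 0, 0, 0, 0, 0, 0]

```text
t: 8.6
tcp_pos: [0.4986, -0.1907, 0.0574]
tcp_rot: [[-0.077, 0.997, -0.0], [0.997, 0.077, 0.0], [0.0, -0.0, -1.0]]
contact_force: [-1.0, 0.6, 1.0]
grip_width: 0.0002
grip_force: 0.0
```

```bash
python3 - <<'E'
from h import *
w=bot.capture("wrist")[:,:,::-1]
cv2.imwrite("pics/w5.png",w[0:340,150:500])
s=bot.read_state();print(s["tcp_pos"],s["contact_force"])
E
```

```text
[ 0.49858011 -0.19067426  0.05739646] [-0.42156503 -0.07565827  1.17252604]
```

View pics/w5.png

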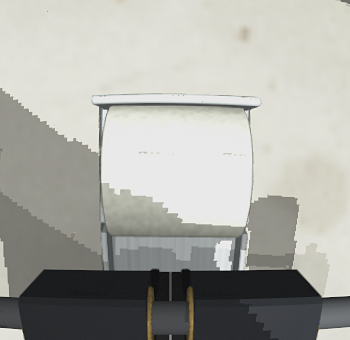

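The roll has left the finger and rests against the end stop (crop rows 107–235, stop at row 100). I'll back off and lift away.

Call:
jog_arm:
  targets:
    - [-10, 0, 0, 0, 0, 0, 0]
    - [-20, 0, -10, 0, 0, 0, 0]
    - [-10, 0, -40, 0, 0, 0, 0]
    - [0, 0, -50, 0, 0, 0, 0]
    - [0, 0, -40, 0, 0, 0, 0]
    - [0, 0, 0, 0, 0, 0, 0]
    - [0, 0, 0, 0, 0, 0, 0]
    - [0, 0, 0, 0, 0, 0, 0]

```text
t: 9.65
tcp_pos: [0.5008, -0.2305, 0.1962]
tcp_rot: [[-0.077, 0.997, -0.003], [0.997, 0.077, 0.001], [0.001, -0.002, -1.0]]
contact_force: [0.2, 0.0, -0.3]
grip_width: 0.0001
grip_force: 0.0
```

```bash
python3 - <<'E'
from h import *
w=bot.capture("wrist")[:,:,::-1]
cv2.imwrite("pics/w6.png",w)
E
```

```text
(no output)
```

View pics/w6.png

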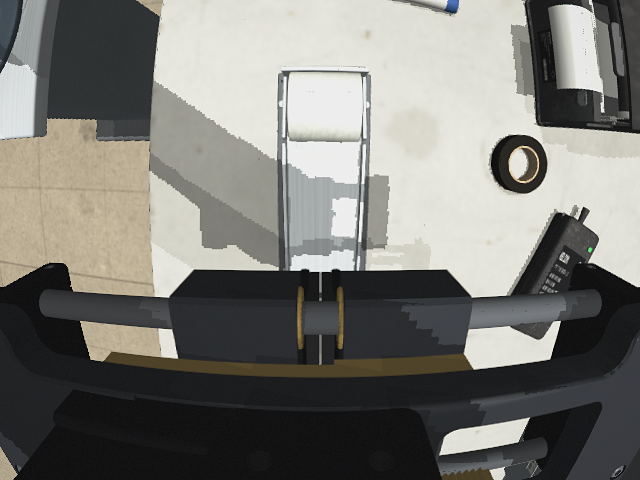

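The roll rests at (325,105), against the stop at row 68, and the arm is clear of everything.

```bash
python3 -c "
from bench import bot
print(bot.job_done())"
```

```text
the job is handed in; nothing more can be done
None
```

The full roll is over the crest and at rest in the hollow against the end stop of the right-hand gutter; the arm touched nothing else, and I handed the job in at about 10 s of the 37 s allowed.

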